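Take the flanged spigot out of the dust hood

TASK

Raise the clear sash of the dust hood up its sloping track, at least three quarters of its travel, let go so that it stays up by itself, then reach under it, take out the brass flanged spigot and set it upright on its flange inside the black tray on the bench. Leave the hexagonal brass nut in the hood where it is, and leave the sash up.

Things in the scene. Friction and masses are not known exactly. Their poses are not given: they have to be found in the camera images.
- sash: Clear sash on a grey hood (fixed). Origin: mid grip bar of its black bow handle (14 mm wide in y, 14 deep, 88 long up the slope; 43 mm gap under it). Axes never tilt: x level into hood, y along width, z up. Slides along (0.819,0,0.574), 0 (start, shut: origin 150 mm above bench) to 210 mm (stop). Lift 4-8 N. Let go under 100 mm of travel it may slide shut; above, friction holds.
- flange: Brass flanged spigot to take: round flange 64 mm across, 10 thick, under an upright round neck 34 across; 60 high, 0.3-0.45 kg. Origin: centre of underside, z up its axis. Stands on the hood floor (4 mm above bench) left or right of the nut, its axis 80+ mm from the side walls and 40+ behind the 45 mm high front sill. Sash fully up, the front 150 mm of the hood is open from above.
- hexnut: Hexagonal brass nut, to be left alone: 54 mm across corners, 34 mm high, standing flat on the hood floor beside the spigot, 100 to 140 mm away. Origin: centre of its underside. The hood's side walls are 300 mm apart inside, centred on the sash handle.
- tray: Black open tray fixed on the bench to the right of the hood: 180 mm (x) by 160 mm (y), 30 mm high, walls and floor 5 mm thick. Turned up to 17 degrees. Origin: centre of its underside; z up.

How it is judged:
On the way:
1. the sash stands raised by at least 150 mm of its travel with nothing of the robot touching it (height (world z) of sash above 0.236 m and contact force between each of the fingers, the arm and sash below 0.3 N), for 0.5 s.
At the end, for the whole second after the job is handed in: The sash is still up by at least 150 mm of its travel (origin more than 236 mm above the bench); the spigot stands at rest inside the tray, its flange flat on the tray's floor (within 10 degrees of upright); the nut is within 30 mm of where it stood (height (world z) of sash above 0.236 m and x of flange in the frame of tray between -0.062 and 0.062 m and y of flange in the frame of tray between -0.052 and 0.052 m and z of flange in the frame of tray below 0.012 m and angle between flange's own z axis and vertical below 0.17 rad and linear speed of flange below 0.02 m/s and distance of hexnut from where it was at the start of the episode below 0.03 m); the robot touches nothing.
It fails at once if the nut is moved by more than 30 mm (distance of hexnut from where it was at the start of the episode above 0.03 m).
It also fails if it takes over 61 s, if anything falls off the work surface, if the arm or the gripper's body presses on something with over 40 N, if the wrist force passes 120 N, or if a joint passes its speed limit or range.

ROBOT

A 6-joint arm with a two-finger parallel gripper is mounted at the origin on the work surface. World frame = base frame: x ahead of the robot, y to its left, z up, the work surface at z = 0. Lengths are in m, angles in rad, forces in N, time in s.
With the tool pointing down it reaches from about 0.325 to 0.775 m from the base axis. Payload 5.5 kg.
Tool frame: the origin (TCP) lies midway between the tips of the shut fingers; the grasp point (between the pads) lies behind it (r.tcp_to_grasp is the z of the grasp point in the tool frame, in m); z points along the fingers, y is the direction in which the jaws open and shut (so a half turn about z gives the same grasp; the last joint's range is limited). The gripper opens to 88 mm and grips with 3 to 60 N. Pads are 20 mm wide; open, the fingers measure 115 mm over their backs; the gripper's body (75 mm by 178 mm) begins 61 mm behind the grasp point.
Start: joints at [1.18, 0.091, 1.231, -0, 1.82, -0.057], TCP at [0.197, 0.567, 0.223] pointing down, gripper open.
Joint ranges: [-2.87, 2.87], [-0.86, 2.18], [0.17, 2.46], [-1.51, 4.65], [0.06, 2.69], [-2.65, 2.65]. Speed limits (rad/s): [2.57, 2.57, 3.01, 3.14, 3.14, 3.14].

INTERFACE

Orientations are given as a 3x3 rotation matrix whose columns are the frame's x, y, z axes.
In Python, from bench import r gives the robot as it stands.
- The arm moves only by the tool drive_tool, never from a script. Its argument "moves" is text: rows parted by semicolons, each of 7 numbers parted by spaces: the shift along the tool's x, y, z in m, then the turn, a rotation vector about the tool's x, y, z in degrees, then the opening, from 0 (shut) to 1 (fully open). A call has 1 to 20 rows; each row shifts and turns the pose as measured when the row begins, along the tool's axes as they then stand; what a row does not reach is not made up. A row lasts 1/12 s, in which the tool goes at most 41.7 mm and 7.16 degrees, less where a joint would pass 70% of its speed; a pose out of reach is approached as far as the arm can. A call is refused whole if a number of a shift passes 0.0417 or a number of a turn 7.16, either way. A call with a gripper value outside its range is refused whole. The fingers move at their own pace and stop on an object; "squeeze" is the grip in N (left out, the last holds). Time passes only in rows, so rows that do not move let the fingers close. It gives the time, the measured TCP pose, the force and the opening at its end, in the units of the state.
- r.observe(): the state, without advancing time (a new reading comes with each control period).
- r.get_image(name): name is "side" or "top" or "wrist"; returns a dict with "image" (420x560x3 uint8, red, green, blue), "fov_y" (degrees; the focal length in pixels is half the picture's height over the tangent of half this angle, whatever the lens; pixels are square), "cx", "cy" (the principal point, pixels), "world_from_camera" (4x4, takes a point from camera to world coordinates); the wrist camera has in their place "hand_eye" (4x4, takes a point from camera to tool coordinates, whose origin is the TCP and whose axes are the flange's). Camera axes: x right, y down, z forward; pixel columns grow to the right and rows downward; lengths in m; the calibration is good to about 2 mm. The wrist camera is an equidistant fisheye: a pixel r from the principal point sees the ray r / f radians off the axis. A picture is of the moment at which its call begins: read the wrist's pose just before it. There is no depth.
- r.hand_in(): hands the job in, once; it reports no verdict.
The state is a dict: "t": time; "qpos": joint angles; "qvel": joint speeds; "joint_torque": joint torques, N m; "position": TCP position; "eef_rot": TCP orientation; "force": force on the tool from outside, world axes, zero at the start; "moment": the same for the moment, N m; "opening": opening from 0.0 (shut) to 1.0 (fully open).
Only numpy, scipy, OpenCV 4.12 (cv2) and the standard library are available. Lean on these libraries where they do the work, as an engineer would, in place of code of your own. Each camera call takes 0.05 s, during which the arm holds its last target.

## Working session

There is one attempt and no reset: what is moved stays moved. The work goes in short steps, Python scripts to look and compute and a tool call to move; the robot and the scene stay as the last step left them, time stands still between calls to the robot, and variables do not carry over. Pictures are saved under pics/ and viewed, and the job is handed in when it is done.

Besides the shell and the picture viewer there is one more tool, called after ">>>" as name(argument=value, ...) on one line, values as JSON. drive_tool: Moves the arm, as the interface text tells. Its arguments: {"type":"object","properties":{"moves":{"type":"string"},"squeeze":{"type":"number"}},"required":["moves"]}

```bash
mkdir -p pics; ls; python3 - <<'E'
from bench import r
import cv2,numpy as np
s=r.observe();print({k:np.round(v,3).tolist() for k,v in s.items()}, r.tcp_to_grasp)
for n in("side","top","wrist"):
    d=r.get_image(n);cv2.imwrite(f"pics/{n}0.png",d["image"][:,:,::-1])
    print(n,d["fov_y"],d["cx"],d["cy"],np.round(d.get("world_from_camera",d.get("hand_eye")),3).tolist())
E
```

```text
pics
{'t': 0.0, 'qpos': [1.18, 0.092, 1.232, 0.0, 1.82, -0.057], 'qvel': [-0.001, -0.001, -0.001, 0.002, -0.001, -0.0], 'joint_torque': [0.001, -44.646, -40.644, 0.07, 0.029, -0.0], 'position': [0.196, 0.567, 0.222], 'eef_rot': [[-0.945, 0.328, -0.001], [0.328, 0.945, -0.002], [0.0, -0.002, -1.0]], 'force': [0.267, 0.067, 0.51], 'moment': [-0.031, -0.067, 0.062], 'opening': 0.999} -0.0187
side 42.34162948198965 282.90602340414773 197.26923770206457 [[0.876, -0.324, 0.357, 0.066], [-0.482, -0.572, 0.664, -0.885], [-0.011, -0.753, -0.658, 0.928], [0.0, 0.0, 0.0, 1.0]]
top 57.69294697257255 276.6850162917216 202.9352422496068 [[-0.099, -0.974, 0.203, 0.332], [-0.995, 0.096, -0.025, -0.045], [0.004, -0.204, -0.979, 0.967], [0.0, 0.0, 0.0, 1.0]]
wrist 65.70646984690485 280.21205884230324 210.74379105330593 [[0.001, -0.969, -0.246, 0.067], [1.0, 0.0, 0.0, 0.0], [-0.0, -0.246, 0.969, -0.163], [0.0, 0.0, 0.0, 1.0]]
```

View pics/side0.png

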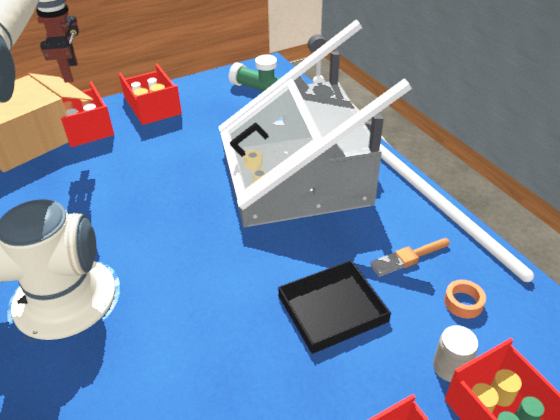

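View pics/top0.png

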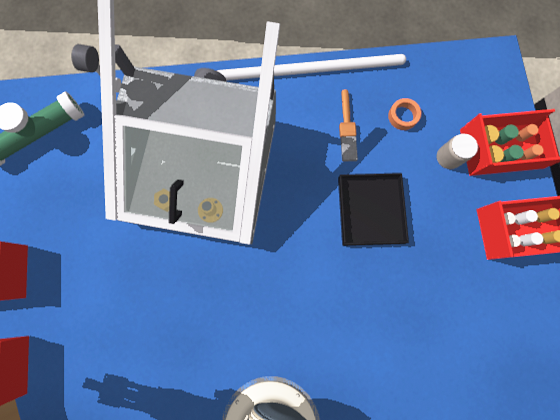

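View pics/wrist0.png

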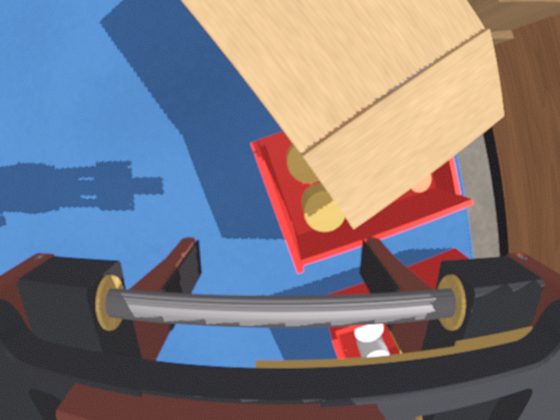

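```bash
python3 - <<'E'
import cv2
a=cv2.imread("pics/top0.png");cv2.imwrite("pics/tz.png",cv2.resize(a[100:255,90:290],None,fx=4,fy=3.8,interpolation=3)[:600])
a=cv2.imread("pics/side0.png");cv2.imwrite("pics/sz.png",cv2.resize(a[80:220,210:390],None,fx=4.2,fy=4.2,interpolation=3)[:600])
E
```

```text
(no output)
```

View pics/tz.png

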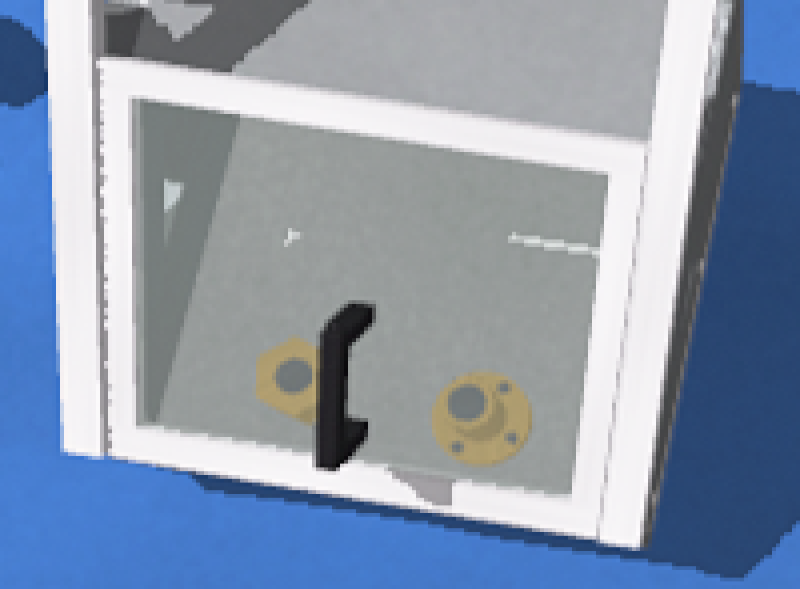

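View pics/sz.png

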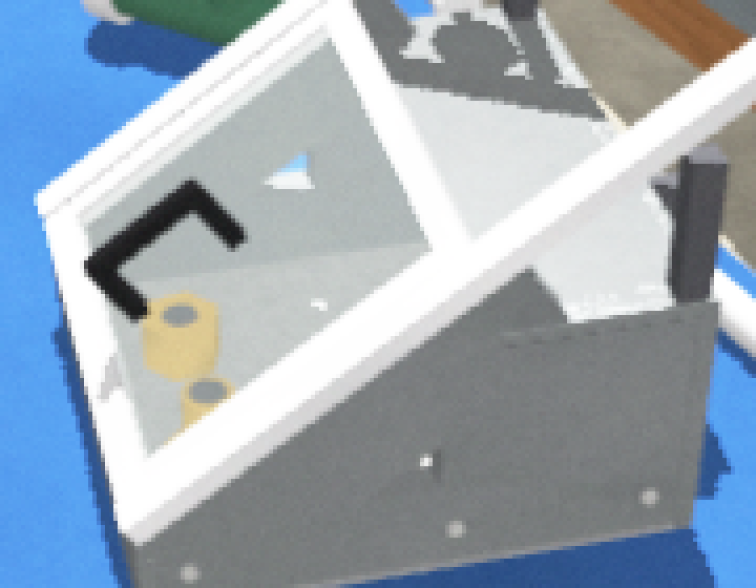

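```bash
cat > h.py <<'E'
import numpy as np,cv2
C={}
def cam(n):
    from bench import r
    d=r.get_image(n);return d
def ray(d,u,v):
    f=210/np.tan(np.radians(d["fov_y"]/2));T=d["world_from_camera"]
    return T[:3,3],T[:3,:3]@np.array([(u-d["cx"])/f,(v-d["cy"])/f,1])
def onz(d,u,v,z):
    o,w=ray(d,u,v);return o+w*(z-o[2])/w[2]
def tri(d1,p1,d2,p2):
    o1,w1=ray(d1,*p1);o2,w2=ray(d2,*p2)
    A=np.c_[w1,-w2];s=np.linalg.lstsq(A,o2-o1,rcond=None)[0]
    a,b=o1+w1*s[0],o2+w2*s[1];return (a+b)/2,np.linalg.norm(a-b)
E
python3 - <<'E'
from h import *
np.set_printoptions(precision=4,suppress=True)
t=cam("top");s=cam("side")
Z=lambda x,y:(90+x/4,100+y/3.8)
S=lambda x,y:(210+x/4.2,80+y/4.2)
print("bar",onz(t,*Z(331,388),.156))
# bar ends in both: upper outer end, lower outer end
print("barlow",tri(t,Z(328,466),s,S(95,268)),"barhigh",tri(t,Z(333,312),s,S(192,186)))
for a,b,z in(((100,58),(645,145),.2),((110,455),(600,540),.1)):
    p,q=onz(t,*Z(*a),z),onz(t,*Z(*b),z);e=p-q;print("yaw",p,q,np.degrees(np.arctan2(-e[0],e[1])))
print("spig",onz(t,*Z(467,403),.064),onz(t,*Z(482,418),.014),onz(s,*S(208,390),.064))
print("nut",onz(t,*Z(294,376),.038),onz(s,*S(180,315),.038))
g=t["image"].astype(int);m=(g.max(2)<60).astype(np.uint8);m[:, :320]=0;m[:,430:]=0;m[:165]=0;m[255:]=0
c=max(cv2.findContours(m,0,2)[0],key=cv2.contourArea);R=cv2.minAreaRect(c);print(R)
P=np.array([onz(t,*p,.03) for p in cv2.boxPoints(R)]);print("tray",P,P.mean(0),np.linalg.norm(P-np.roll(P,1,0),axis=1))
g=s["image"].astype(int);m=(g.max(2)<60).astype(np.uint8);m[:, :270]=0;m[:,395:]=0;m[:255]=0;m[355:]=0
c=max(cv2.findContours(m,0,2)[0],key=cv2.contourArea);R=cv2.approxPolyDP(c,6,True)[:,0];print(R)
E
```

```text
bar [0.524  0.1595 0.156 ]
barlow (array([0.4875, 0.17  , 0.1254]), np.float64(0.006115596916402109)) barhigh (array([0.5574, 0.1535, 0.1737]), np.float64(0.01252032806500272))
yaw [0.7172 0.2637 0.2   ] [ 0.6365 -0.024   0.2   ] -15.66628923861221
yaw [0.5082 0.3016 0.1   ] [0.4292 0.0256 0.1   ] -15.985773410774682
spig [0.5279 0.1014 0.064 ] [0.5276 0.1007 0.014 ] [0.5292 0.0998 0.064 ]
nut [0.5622 0.2117 0.038 ] [0.5629 0.2086 0.038 ]
((372.8131408691406, 208.97682189941406), (72.6158676147461, 65.4503173828125), 85.76361083984375)
tray [[ 0.5827 -0.2298  0.03  ]
 [ 0.5791 -0.398   0.03  ]
 [ 0.3945 -0.3803  0.03  ]
 [ 0.3987 -0.2187  0.03  ]] [ 0.4888 -0.3067  0.03  ] [0.1844 0.1682 0.1854 0.1617]
[[349 261]
 [279 289]
 [312 352]
 [388 321]]
```

>>> drive_tool(moves="0 0 -0.02 0 0 0 1; -0.0269 -0.0199 -0.003 0 0 0 1; -0.0269 -0.0199 -0.003 0 0 0 1; -0.0269 -0.0199 -0.003 0 0 0 1; -0.0269 -0.0199 -0.003 0 0 0 1; -0.0269 -0.0199 -0.003 0 0 0 1; -0.0269 -0.0199 -0.003 0 0 0 1; -0.0269 -0.0199 -0.003 0 0 0 1; -0.0269 -0.0199 -0.003 0 0 0 1; -0.0269 -0.0199 -0.003 0 0 0 1; -0.0269 -0.0199 -0.003 0 0 0 1; -0.0269 -0.0199 -0.003 0 0 0 1; -0.0269 -0.0199 -0.003 0 0 0 1; -0.0269 -0.0199 -0.003 0 0 0 1; -0.0269 -0.0199 -0.003 0 0 0 1; 0 0 0 0 -6 0 1; 0 0 0 0 -6 0 1; 0 0 0 0 -6 0 1; 0 0 0 0 -6 0 1; 0 0 0 0 -6 0 1")

```text
t: 1.92
position: [0.4787, 0.1535, 0.2794]
eef_rot: [[-0.81, 0.341, 0.477], [0.287, 0.94, -0.184], [-0.511, -0.013, -0.86]]
force: [0.6, 0.6, 0.2]
opening: 1.001
```

```bash
cat >> h.py <<'E'
from scipy.spatial.transform import Rotation as Ro
def goalR(yaw,pitch):
    a=np.radians(yaw);p=np.radians(pitch)
    xh=np.array([np.cos(a),np.sin(a),0]);y=np.array([-np.sin(a),np.cos(a),0])
    z=np.sin(p)*xh-np.cos(p)*np.array([0,0,1]);x=np.cross(y,z);return np.c_[x,y,z]
def delta(G,R,back=0):
    """tool shift bringing grasp point to G with orientation R, standing back along tool z"""
    from bench import r
    s=r.observe();tcp=np.array(G)-R[:,2]*(r.tcp_to_grasp+back)
    R0=np.array(s["eef_rot"])
    print("shift cur tool mm",1e3*R0.T@(tcp-s["position"]),"| in goal frame",1e3*R.T@(tcp-s["position"]),"rot deg",Ro.from_matrix(R0.T@R).as_rotvec(True),"tcp",tcp,"t",s["t"])
def wproj(d,P,s):
    T=d["hand_eye"];f=210/np.tan(np.radians(d["fov_y"]/2))
    p=np.array(s["eef_rot"]).T@(np.array(P)-s["position"]);p=T[:3,:3].T@(p-T[:3,3])
    th=np.arctan2(np.hypot(p[0],p[1]),p[2]);k=f*th/np.hypot(p[0],p[1]);return d["cx"]+k*p[0],d["cy"]+k*p[1]
E
python3 - <<'E'
from h import *
from bench import r
np.set_printoptions(precision=4,suppress=True)
s=r.observe();d=r.get_image("wrist");im=d["image"][:,:,::-1].copy()
for P in((.526,.159,.15),(.528,.1005,.064),(.5625,.2105,.038),):
    q=wproj(d,P,s);print(q);cv2.circle(im,(int(q[0]),int(q[1])),4,(255,0,255),1)
cv2.imwrite("pics/w1.png",im)
delta((.526,.159,.15),goalR(-15.8,30),.08)
E
```

```text
(np.float64(305.105393190866), np.float64(170.72270016403706))
(np.float64(254.053488369953), np.float64(139.97985515049012))
(np.float64(349.1639046870433), np.float64(126.88855512587001))
shift cur tool mm [24.9924 20.4336 69.4977] | in goal frame [23.0173 18.2524 70.7753] rot deg [-2.8156  0.7792 -3.0227] tcp [0.4965 0.1673 0.2031] t 1.9667
```

View pics/w1.png

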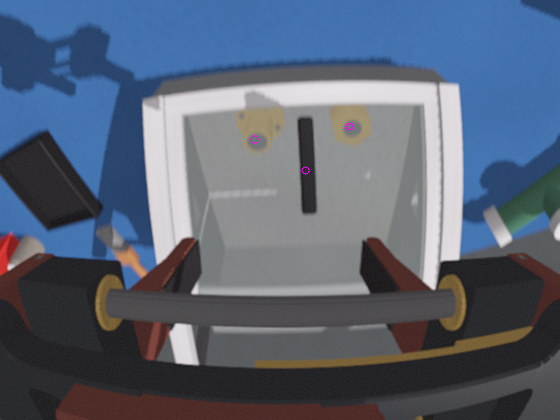

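>>> drive_tool(moves="0.0125 0.0102 0.01 -1.4 0.4 -1.5 1; 0.0125 0.0102 0.01 -1.4 0.4 -1.5 1; 0 0 0.02 0 0 0 1; 0 0 0.02 0 0 0 1; 0 0 0 0 0 0 1")

```text
t: 2.38
position: [0.4885, 0.1747, 0.2089]
eef_rot: [[-0.838, 0.263, 0.478], [0.23, 0.965, -0.127], [-0.495, 0.004, -0.869]]
force: [0.1, -0.5, -0.3]
opening: 1.001
```

```bash
python3 - <<'E'
from h import *
np.set_printoptions(precision=4,suppress=True)
delta((.526,.159,.15),goalR(-15.8,30))
E
```

```text
shift cur tool mm [-6.0555 -5.6643 89.8132] | in goal frame [-5.5358 -4.8951 89.8919] rot deg [ 0.4649 -0.3548  0.3974] tcp [0.535  0.1565 0.1338] t 2.3833
```

>>> drive_tool(moves="-0.006 -0.0057 0.018 0.4 -0.3 0.4 1; 0 0 0.018 0 0 0 1; 0 0 0.018 0 0 0 1; 0 0 0.018 0 0 0 1; 0 0 0.01 0 0 0 1; 0 0 0 0 0 0 1")

```text
t: 2.88
position: [0.5334, 0.1566, 0.1441]
eef_rot: [[-0.834, 0.275, 0.478], [0.241, 0.962, -0.132], [-0.496, 0.005, -0.868]]
force: [0.1, -0.7, -0.1]
opening: 1.002
```

```bash
python3 - <<'E'
from h import *
from bench import r
np.set_printoptions(precision=4,suppress=True)
s=r.observe();d=r.get_image("wrist");cv2.imwrite("pics/w2.png",d["image"][:,:,::-1])
print(wproj(d,(.526,.159,.15),s))
d=r.get_image("side");cv2.imwrite("pics/s2.png",cv2.resize(d["image"][40:220,200:400,::-1],None,fx=3.3,fy=3.3))
delta((.526,.159,.15),goalR(-15.8,30))
E
```

```text
(np.float64(280.46515666642813), np.float64(256.0937708256474))
shift cur tool mm [ 4.8907 -0.3924 11.6024] | in goal frame [ 4.9215 -0.3147 11.5918] rot deg [ 0.2659 -0.1438 -0.2794] tcp [0.535  0.1565 0.1338] t 2.9833
```

View pics/w2.png

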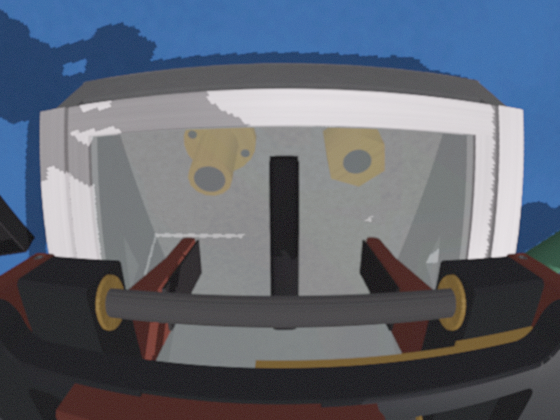

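View pics/s2.png

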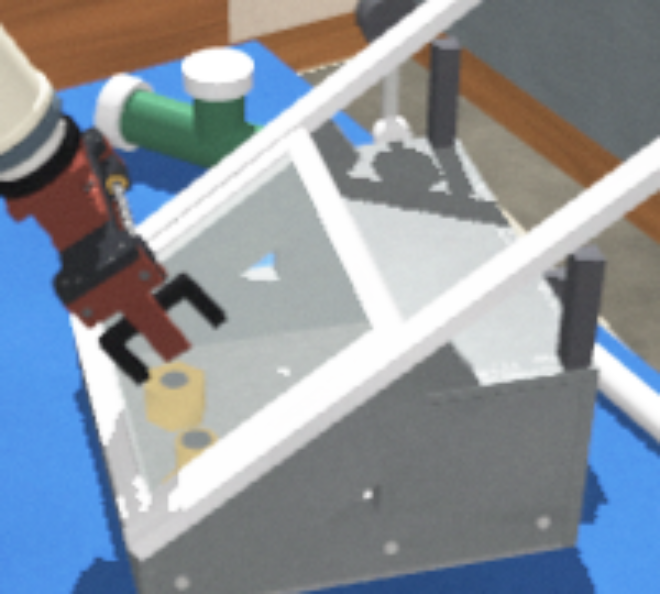

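>>> drive_tool(moves="0.004 0 0.01 0 0 0 1; 0 0 0 0 0 0 0; 0 0 0 0 0 0 0; 0 0 0 0 0 0 0; 0 0 0 0 0 0 0; 0 0 0 0 0 0 0; 0 0 0 0 0 0 0; 0 0 0 0 0 0 0; 0 0 0 0 0 0 0", squeeze=40)

```text
t: 3.73
position: [0.5358, 0.1588, 0.1414]
eef_rot: [[-0.83, 0.272, 0.487], [0.241, 0.962, -0.127], [-0.503, 0.012, -0.864]]
force: [0.4, -1.0, 0.3]
opening: 0.436
```

```bash
python3 - <<'E'
from h import *
from bench import r
s=r.observe();R=np.array(s["eef_rot"]);a=np.radians(-15.8)
print(s["position"],np.round(R.T@np.array([.819*np.cos(a),.819*np.sin(a),.574]),4))
E
```

```text
[0.53580191 0.15883469 0.14135385] [-0.9965  0.0069 -0.0842]
```

>>> drive_tool(moves="0 0 0 0 0 0 0; 0 0 0 0 0 0 0; 0 0 0 0 0 0 0; 0 0 0 0 0 0 0; 0 0 0 0 0 0 0; 0 0 0 0 0 0 0; 0 0 0 0 0 0 0; 0 0 0 0 0 0 0")

```text
t: 4.4
position: [0.5356, 0.1581, 0.1414]
eef_rot: [[-0.83, 0.272, 0.486], [0.24, 0.962, -0.129], [-0.503, 0.01, -0.864]]
force: [0.1, -0.4, 0.3]
opening: 0.153
```

>>> drive_tool(moves="0 0 0 0 0 0 0; 0 0 0 0 0 0 0; -0.01 0 -0.0008 0 0 0 0; -0.01 0 -0.0008 0 0 0 0; -0.01 0 -0.0008 0 0 0 0; -0.01 0 -0.0008 0 0 0 0")

```text
t: 4.9
position: [0.5616, 0.1508, 0.1603]
eef_rot: [[-0.839, 0.271, 0.472], [0.24, 0.963, -0.126], [-0.488, 0.007, -0.873]]
force: [-9.9, 1.5, 2.1]
opening: 0.157
```

>>> drive_tool(moves="-0.013 0 -0.001 0 0 0 0; -0.013 0 -0.001 0 0 0 0; -0.013 0 -0.001 0 0 0 0; -0.013 0 -0.001 0 0 0 0; -0.013 0 -0.001 0 0 0 0; -0.013 0 -0.001 0 0 0 0; -0.013 0 -0.001 0 0 0 0; -0.013 0 -0.001 0 0 0 0")

```text
t: 5.57
position: [0.6407, 0.1284, 0.2179]
eef_rot: [[-0.849, 0.27, 0.454], [0.241, 0.963, -0.123], [-0.471, 0.005, -0.882]]
force: [-6.9, 1.7, 2.3]
opening: 0.152
```

```bash
python3 - <<'E'
from h import *
from bench import r
s=r.observe();R=np.array(s["eef_rot"]);a=np.radians(-15.8)
n=np.array([.819*np.cos(a),.819*np.sin(a),.574]);d=s["position"]-np.array([.5356,.1581,.1414])
print(n@d,d-n*(n@d),R.T@n,np.round(s["force"],1))
E
```

```text
0.13338050071261273 [ 1.89140242e-05  1.63486177e-05 -7.46878012e-05] [-0.99278658  0.00123924 -0.12087293] [-6.9  1.7  2.3]
```

>>> drive_tool(moves="-0.013 0 -0.0016 0 0 0 0; -0.013 0 -0.0016 0 0 0 0; -0.013 0 -0.0016 0 0 0 0; -0.013 0 -0.0016 0 0 0 0; -0.01 0 -0.0012 0 0 0 0; -0.006 0 -0.001 0 0 0 0; 0 0 0 0 0 0 0")

```text
t: 6.15
position: [0.6962, 0.1128, 0.2583]
eef_rot: [[-0.852, 0.271, 0.448], [0.242, 0.963, -0.121], [-0.464, 0.005, -0.886]]
force: [-1.0, -0.6, 1.2]
opening: 0.155
```

```bash
cat > tr.py <<'E'
from h import *
from bench import r
s=r.observe();R=np.array(s["eef_rot"]);a=np.radians(-15.8)
n=np.array([.819*np.cos(a),.819*np.sin(a),.574]);d=s["position"]-np.array([.5356,.1581,.1414])
print(n@d,d-n*(n@d),R.T@n,np.round(s["force"],1))
E
python3 tr.py
```

```text
0.20373662323650077 [ 3.79090582e-06  1.06191099e-04 -4.80708639e-05] [-0.99186811  0.00169899 -0.12818642] [-1.  -0.6  1.2]
```

>>> drive_tool(moves="0 0 0 0 0 0 0.7; 0 0 0 0 0 0 0.7; 0 0 0 0 0 0 0.7; 0 0 0 0 0 0 0.7; 0 0 0 0 0 0 0.7; 0 0 0 0 0 0 0.7; 0 0 0 0 0 0 0.7; 0 0 0 0 0 0 0.7; 0 0 -0.015 0 0 0 0.7; 0 0 -0.02 0 0 0 0.7; 0 0 -0.02 0 0 0 0.7; 0 0 -0.02 0 0 0 0.7; 0 0 -0.02 0 0 0 0.7; 0 0 0 0 0 0 0.7")

```text
t: 7.32
position: [0.6483, 0.1255, 0.3466]
eef_rot: [[-0.854, 0.271, 0.445], [0.243, 0.963, -0.121], [-0.461, 0.005, -0.887]]
force: [0.6, -0.4, 1.1]
opening: 0.701
```

```bash
python3 - <<'E'
from h import *
np.set_printoptions(precision=4,suppress=True)
for n in("side","top"):
    d=cam(n);cv2.imwrite(f"pics/{n}3.png",d["image"][:,:,::-1])
E
```

```text
(no output)
```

View pics/side3.png

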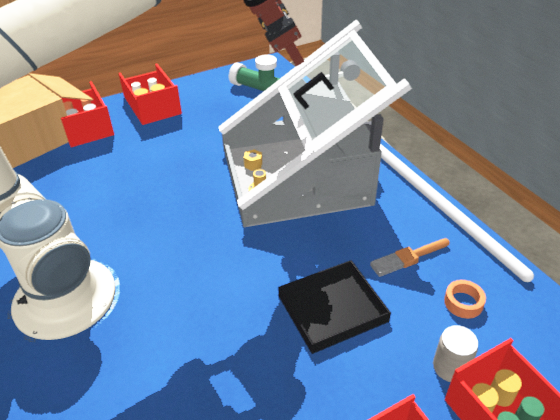

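View pics/top3.png

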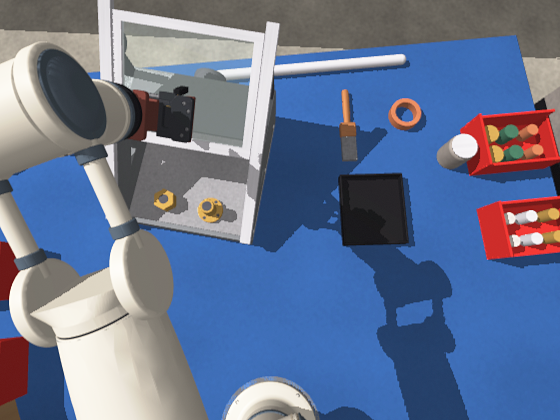

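```bash
python3 - <<'E'
from h import *
np.set_printoptions(precision=4,suppress=True)
d=cam("top");cv2.imwrite("pics/tz3.png",cv2.resize(d["image"][180:255,130:250,::-1],None,fx=6,fy=6,interpolation=3))
d=cam("side");cv2.imwrite("pics/sz3.png",cv2.resize(d["image"][130:230,215:315,::-1],None,fx=6,fy=6,interpolation=3))
delta((.528,.1005,.046),goalR(-15.8,30),.15)
delta((.528,.1005,.046),goalR(-15.8,30),0)
E
```

```text
shift cur tool mm [237.0911 -56.0488  79.5506] | in goal frame [240.9818 -56.2173  66.7034] rot deg [-0.0085 -3.0767  0.0378] tcp [0.4648 0.1184 0.1597] t 7.5167
shift cur tool mm [229.0402 -56.0292 229.3344] | in goal frame [240.9818 -56.2173 216.7034] rot deg [-0.0085 -3.0767  0.0378] tcp [0.537  0.098  0.0298] t 7.5167
```

View pics/tz3.png

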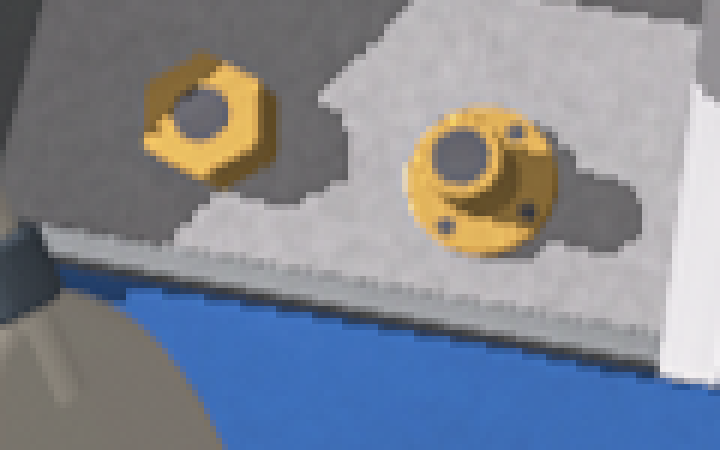

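View pics/sz3.png

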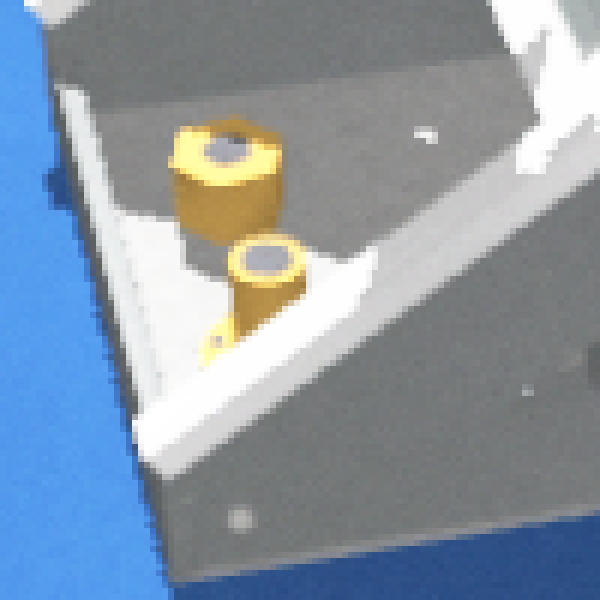

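>>> drive_tool(moves="0.01 0 0 0 -3 0 0.7; 0.02 -0.0047 0 0 0 0 0.7; 0.02 -0.0047 0 0 0 0 0.7; 0.02 -0.0047 0 0 0 0 0.7; 0.02 -0.0047 0 0 0 0 0.7; 0.02 -0.0047 0 0 0 0 0.7; 0.02 -0.0047 0 0 0 0 0.7; 0.02 -0.0047 0 0 0 0 0.7; 0.02 -0.0047 0 0 0 0 0.7; 0.02 -0.0047 0 0 0 0 0.7; 0.02 -0.0047 0 0 0 0 0.7; 0.02 -0.0047 0 0 0 0 0.7; 0 0 0 0 0 0 0.7")

```text
t: 8.6
position: [0.4308, 0.1235, 0.1865]
eef_rot: [[-0.853, 0.278, 0.442], [0.232, 0.96, -0.154], [-0.467, -0.029, -0.884]]
force: [-0.4, 0.0, -0.4]
opening: 0.698
```

```bash
python3 - <<'E'
from h import *
from bench import r
np.set_printoptions(precision=4,suppress=True)
s=r.observe();d=r.get_image("wrist");im=d["image"][:,:,::-1].copy()
for P in((.528,.1005,.064),(.5625,.2105,.038),):
    q=wproj(d,P,s);print(q);cv2.circle(im,(int(q[0]),int(q[1])),4,(255,0,255),1)
cv2.imwrite("pics/w4.png",im)
delta((.528,.1005,.049),goalR(-15.8,33),0)
E
```

```text
(np.float64(288.2883628992129), np.float64(226.90125040820627))
(np.float64(391.0172724909498), np.float64(213.65302023990395))
shift cur tool mm [-23.9412   8.8521 186.9964] | in goal frame [ -7.3217   3.9099 188.5479] rot deg [-1.5542 -5.0483  0.5676] tcp [0.5378 0.0977 0.0333] t 8.65
```

View pics/w4.png

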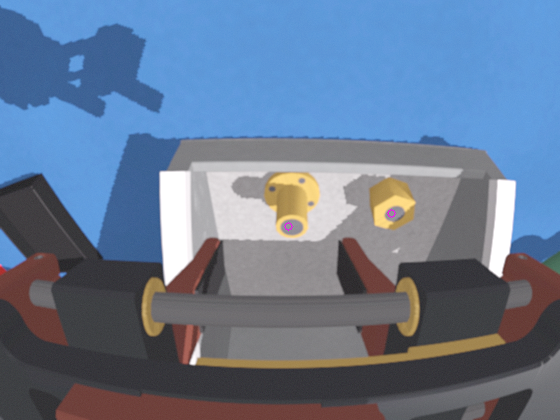

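>>> drive_tool(moves="0 0 0 -1.5 -5 0.6 0.7; -0.004 0.003 0.02 0 0 0 0.7; -0.003 0.002 0.02 0 0 0 0.7; 0 0 0.02 0 0 0 0.7; 0 0 0.02 0 0 0 0.7; 0 0 0.02 0 0 0 0.7; 0 0 0.01 0 0 0 0.7; 0 0 0 0 0 0 0.7")

```text
t: 9.32
position: [0.5056, 0.1089, 0.0978]
eef_rot: [[-0.801, 0.272, 0.533], [0.229, 0.962, -0.147], [-0.553, 0.004, -0.833]]
force: [0.2, -0.5, 0.2]
opening: 0.698
```

```bash
python3 - <<'E'
from h import *
from bench import r
np.set_printoptions(precision=4,suppress=True)
s=r.observe();d=r.get_image("wrist");im=d["image"][:,:,::-1].copy()
for P in((.528,.1015,.064),(.5625,.2105,.038),):
    q=wproj(d,P,s);print(q);cv2.circle(im,(int(q[0]),int(q[1])),4,(255,0,255),1)
cv2.imwrite("pics/w5.png",im)
d=cam("side");cv2.imwrite("pics/s5.png",cv2.resize(d["image"][60:240,180:400,::-1],None,fx=3.3,fy=3.3))
delta((.528,.1015,.049),goalR(-15.8,33),0)
E
```

```text
(np.float64(278.2430011489622), np.float64(233.8368275233066))
(np.float64(426.052078638467), np.float64(208.21021568937468))
shift cur tool mm [ 8.584  -1.7967 74.21  ] | in goal frame [ 7.7305 -1.4287 74.3118] rot deg [ 0.2687  0.6616 -0.1382] tcp [0.5378 0.0987 0.0333] t 9.4167
```

View pics/w5.png

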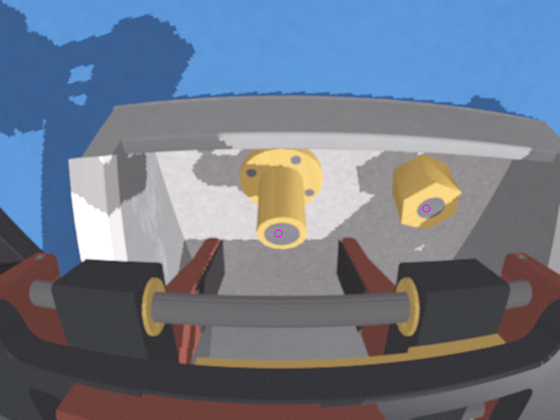

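View pics/s5.png

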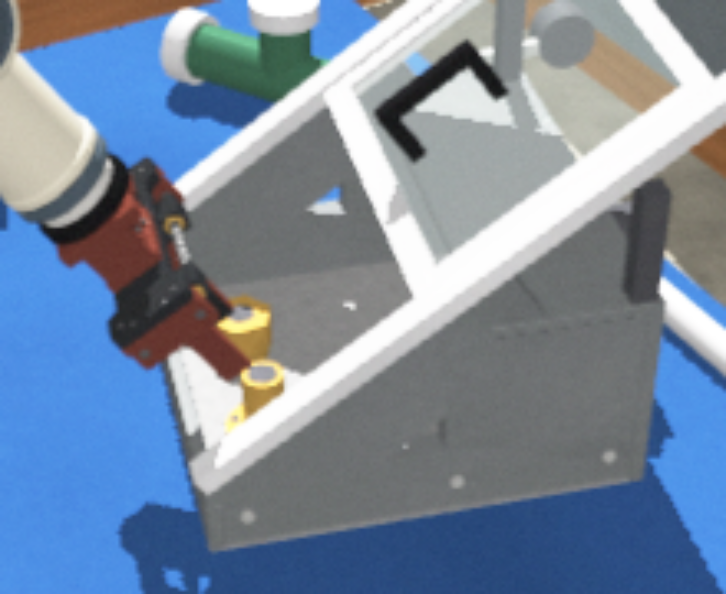

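>>> drive_tool(moves="0.004 0 0.015 0 0 0 0.7; 0.004 0 0.015 0 0 0 0.7; 0 0 0.012 0 0 0 0.7; 0 0 0.01 0 0 0 0.7; 0 0 0 0 0 0 0.7")

```text
t: 9.83
position: [0.5315, 0.1051, 0.0585]
eef_rot: [[-0.795, 0.27, 0.543], [0.23, 0.963, -0.143], [-0.562, 0.011, -0.827]]
force: [-0.0, 0.6, -1.0]
opening: 0.7
```

```bash
python3 - <<'E'
from h import *
from bench import r
np.set_printoptions(precision=4,suppress=True)
s=r.observe();d=r.get_image("wrist");im=d["image"][:,:,::-1].copy()
cv2.imwrite("pics/w6.png",im)
d=cam("side");cv2.imwrite("pics/s6.png",cv2.resize(d["image"][100:240,180:350,::-1],None,fx=4,fy=4))
delta((.528,.103,.049),goalR(-15.8,33),0)
E
```

```text
shift cur tool mm [ 9.1807 -3.7038 26.3239] | in goal frame [ 8.6141 -3.364  26.56  ] rot deg [ 0.6388  1.2665 -0.2897] tcp [0.5378 0.1002 0.0333] t 9.9333
```

View pics/w6.png

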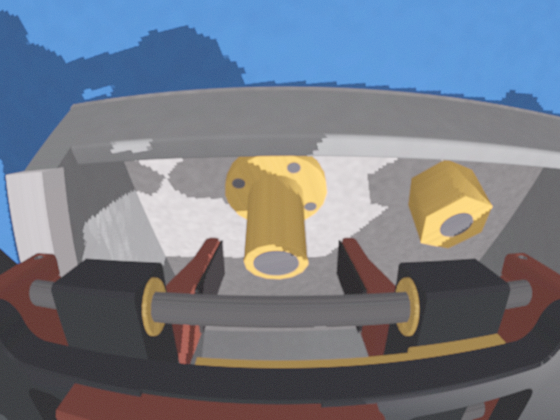

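View pics/s6.png

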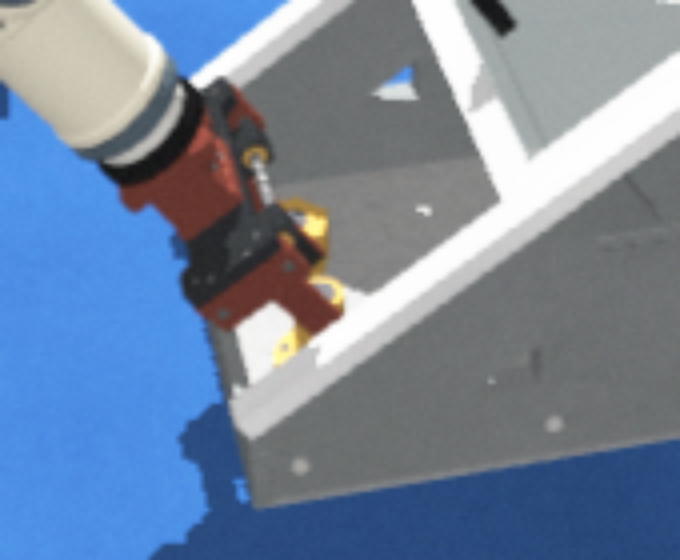

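>>> drive_tool(moves="0.005 -0.002 0.01 0.6 1.2 -0.3 0.7; 0.004 -0.001 0.009 0 0 0 0.7; 0 0 0.006 0 0 0 0.7; 0 0 0 0 0 0 0.7")

```text
t: 10.27
position: [0.5392, 0.1022, 0.0385]
eef_rot: [[-0.803, 0.271, 0.531], [0.228, 0.963, -0.146], [-0.551, 0.004, -0.835]]
force: [-1.0, 0.8, 0.1]
opening: 0.702
```

```bash
python3 - <<'E'
from h import *
from bench import r
np.set_printoptions(precision=4,suppress=True)
delta((.528,.102,.049),goalR(-15.8,33),0)
s=r.observe();d=r.get_image("wrist");im=d["image"][:,:,::-1].copy()
cv2.imwrite("pics/w7.png",im)
E
```

```text
shift cur tool mm [ 3.2867 -3.2374  4.0653] | in goal frame [ 3.2606 -3.2152  4.1038] rot deg [ 0.2627  0.4148 -0.0609] tcp [0.5378 0.0992 0.0333] t 10.2667
```

View pics/w7.png

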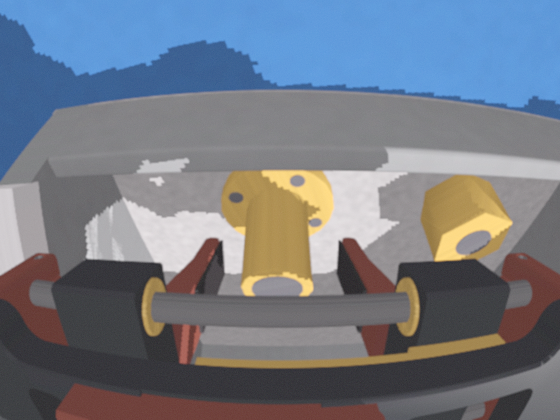

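>>> drive_tool(moves="0.003 -0.002 0.004 0 0 0 0.7; 0 0 0 0 0 0 0.2; 0 0 0 0 0 0 0.2; 0 0 0 0 0 0 0.2; 0 0 0 0 0 0 0.2; 0 0 0 0 0 0 0.2; 0 0 0 0 0 0 0.2; 0 0 0 0 0 0 0.2; 0 0 0 0 0 0 0.2; 0 0 0 0 0 0 0.2; 0 0 0 0 0 0 0.2", squeeze=40)

```text
t: 11.23
position: [0.5384, 0.1007, 0.0351]
eef_rot: [[-0.801, 0.27, 0.534], [0.228, 0.963, -0.145], [-0.553, 0.006, -0.833]]
force: [0.4, 0.3, -1.0]
opening: 0.387
```

```bash
python3 - <<'E'
from h import *
from bench import r
np.set_printoptions(precision=4,suppress=True)
s=r.observe();R=np.array(s["eef_rot"]);print("grasp",s["position"]+R[:,2]*r.tcp_to_grasp, "up in tool",R.T@[0,0,1])
d=r.get_image("wrist");cv2.imwrite("pics/w8.png",d["image"][:,:,::-1])
E
```

```text
grasp [0.5284 0.1034 0.0506] up in tool [-0.5528  0.0057 -0.8333]
```

View pics/w8.png

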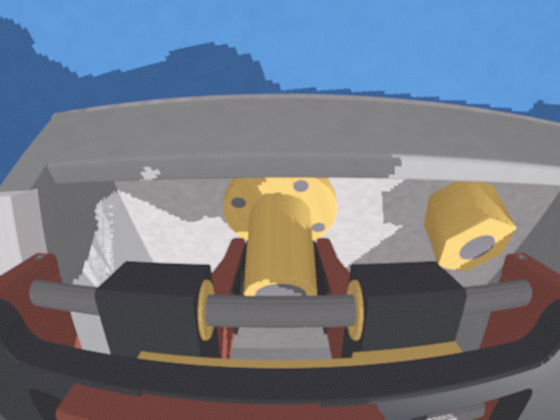

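>>> drive_tool(moves="0 0 0 0 0 0 0.2; -0.0055 0 -0.0083 0 0 0 0.2; -0.0055 0 -0.0083 0 0 0 0.2; -0.011 0 -0.0166 0 0 0 0.2; -0.011 0 -0.0166 0 0 0 0.2; -0.011 0 -0.0166 0 0 0 0.2; -0.011 0 -0.0166 0 0 0 0.2; -0.011 0 -0.0166 0 0 0 0.2; -0.011 0 -0.0166 0 0 0 0.2; -0.011 0 -0.0166 0 0 0 0.2; 0 0 0 0 0 0 0.2")

```text
t: 12.2
position: [0.5326, 0.0988, 0.198]
eef_rot: [[-0.812, 0.271, 0.517], [0.228, 0.963, -0.146], [-0.538, -0.0, -0.843]]
force: [0.4, 0.3, -2.8]
opening: 0.379
```

```bash
python3 - <<'E'
from h import *
from bench import r
np.set_printoptions(precision=4,suppress=True)
d=r.get_image("wrist");cv2.imwrite("pics/w9.png",d["image"][:,:,::-1])
d=r.get_image("side");cv2.imwrite("pics/s9.png",d["image"][:,:,::-1])
E
```

```text
(no output)
```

View pics/w9.png

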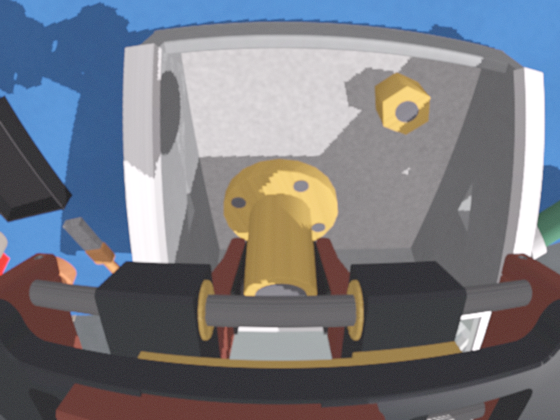

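View pics/s9.png

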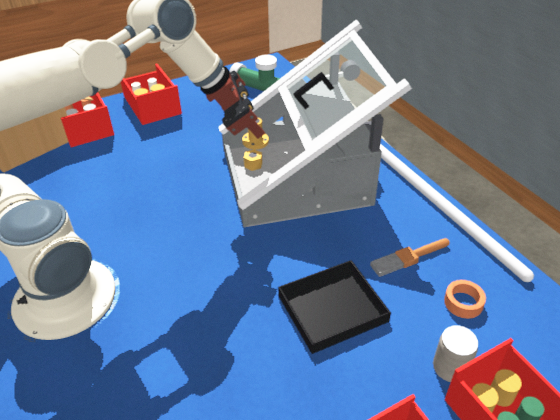

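>>> drive_tool(moves="-0.0021 -0.0126 0.0013 0 0 0 0.2; -0.0042 -0.0252 0.0027 0 0 0 0.2; -0.0042 -0.0252 0.0027 0 0 0 0.2; -0.0042 -0.0252 0.0027 0 0 0 0.2; -0.0042 -0.0252 0.0027 0 0 0 0.2; -0.0042 -0.0252 0.0027 0 0 0 0.2; -0.0042 -0.0252 0.0027 0 0 0 0.2; -0.0042 -0.0252 0.0027 0 0 0 0.2; -0.0042 -0.0252 0.0027 0 0 0 0.2; -0.0042 -0.0252 0.0027 0 0 0 0.2; -0.0042 -0.0252 0.0027 0 0 0 0.2; -0.0042 -0.0252 0.0027 0 0 0 0.2; -0.0042 -0.0252 0.0027 0 0 0 0.2; -0.0042 -0.0252 0.0027 0 0 0 0.2; -0.0042 -0.0252 0.0027 0 0 0 0.2; -0.0042 -0.0252 0.0027 0 0 0 0.2; -0.0021 -0.0126 0.0013 0 0 0 0.2; 0 0 0 0 0 0 0.2")

```text
t: 13.8
position: [0.4822, -0.3182, 0.1412]
eef_rot: [[-0.846, 0.264, 0.464], [0.236, 0.965, -0.117], [-0.478, 0.011, -0.878]]
force: [-0.2, -1.0, -4.3]
opening: 0.382
```

```bash
cat > pl.py <<'E'
from h import *
from bench import r
import sys
np.set_printoptions(precision=4,suppress=True)
R=Ro.from_matrix([[-0.801,0.27,0.534],[0.228,0.963,-0.145],[-0.553,0.006,-0.833]]).as_matrix()
for z in (.0906,.0526): delta((.490,-.308,z),R)   # grasp was .0506 with base at .004; floor .005
s=r.observe();print(s["force"],s["opening"])
d=r.get_image("wrist");cv2.imwrite("pics/w%s.png"%sys.argv[1],d["image"][:,:,::-1])
d=r.get_image("side");cv2.imwrite("pics/s%s.png"%sys.argv[1],d["image"][:,:,::-1])
E
python3 pl.py 10
```

```text
shift cur tool mm [18.3637 11.1729 65.4626] | in goal frame [24.0635 11.6055 63.5112] rot deg [ 0.4448 -5.0283  0.1846] tcp [ 0.5    -0.3107  0.075 ] t 13.8
shift cur tool mm [36.5321 10.763  98.8354] | in goal frame [45.0862 11.3849 95.1656] rot deg [ 0.4448 -5.0283  0.1846] tcp [ 0.5    -0.3107  0.037 ] t 13.8
[-0.1922 -0.9679 -4.288 ] 0.381976070384014
```

View pics/w10.png

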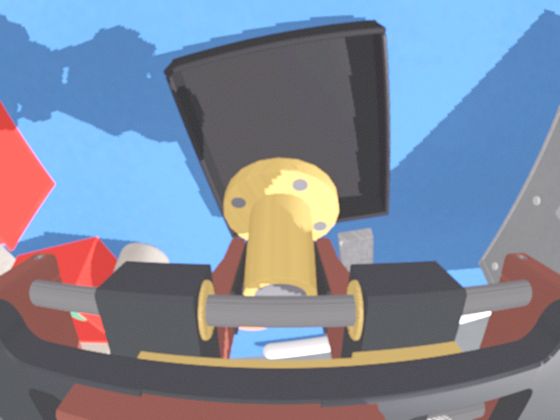

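View pics/s10.png

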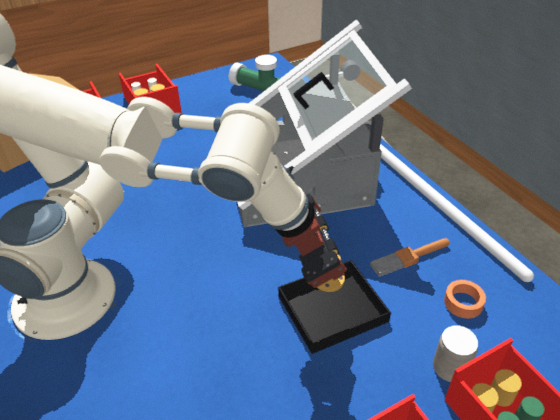

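>>> drive_tool(moves="0 0 0 0.2 -2.5 0 0.2; 0 0 0 0.2 -2.5 0 0.2; 0.008 0.004 0.02 0 0 0 0.2; 0.008 0.004 0.02 0 0 0 0.2; 0.008 0.004 0.02 0 0 0 0.2; 0 0 0 0 0 0 0.2")

```text
t: 14.4
position: [0.4992, -0.2993, 0.0728]
eef_rot: [[-0.803, 0.259, 0.536], [0.221, 0.966, -0.137], [-0.553, 0.008, -0.833]]
force: [-0.8, 0.3, -6.5]
opening: 0.384
```

```bash
python3 pl.py 11
```

```text
shift cur tool mm [ -4.3389 -10.8303   0.142 ] | in goal frame [ -4.422  -10.7951   0.2328] rot deg [ 0.4751 -0.0144  0.4407] tcp [ 0.5    -0.3107  0.075 ] t 14.4
shift cur tool mm [ 16.6779 -11.1517  31.7994] | in goal frame [ 16.6006 -11.0156  31.8871] rot deg [ 0.4751 -0.0144  0.4407] tcp [ 0.5    -0.3107  0.037 ] t 14.4
[-0.8325  0.3122 -6.4975] 0.3835074244585613
```

View pics/w11.png

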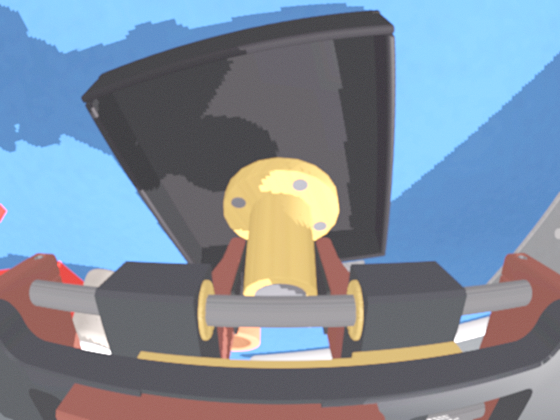

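View pics/s11.png

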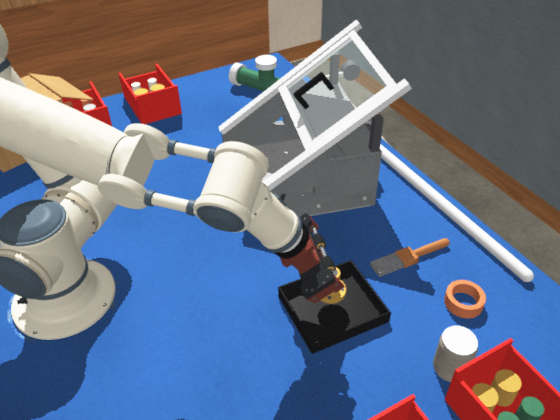

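>>> drive_tool(moves="0.001 -0.005 0.004 0.4 0 0.4 0.2; 0.003 -0.005 0.005 0 0 0 0.2; 0.004 -0.001 0.006 0 0 0 0.2; 0.004 0 0.006 0 0 0 0.2; 0.001 0 0.003 0 0 0 0.2; 0 0 0 0 0 0 0.2")

```text
t: 15.0
position: [0.5024, -0.3162, 0.0567]
eef_rot: [[-0.794, 0.27, 0.545], [0.222, 0.963, -0.155], [-0.566, -0.002, -0.824]]
force: [-0.2, 0.3, -4.2]
opening: 0.385
```

```bash
python3 pl.py 12
```

```text
shift cur tool mm [ -7.2929   4.5757 -17.2747] | in goal frame [ -7.0051   4.7221 -17.3542] rot deg [-0.386   0.8882  0.2379] tcp [ 0.5    -0.3107  0.075 ] t 15.0
shift cur tool mm [14.2183  4.6556 14.0505] | in goal frame [14.0175  4.5015 14.3002] rot deg [-0.386   0.8882  0.2379] tcp [ 0.5    -0.3107  0.037 ] t 15.0
[-0.2344  0.2714 -4.2005] 0.38523781453903433
```

View pics/w12.png

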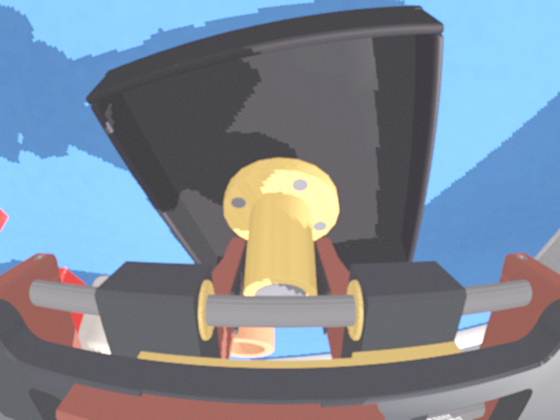

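>>> drive_tool(moves="0.003 0.001 0.003 -0.4 0.9 0.2 0.2; 0.004 0 0.004 0 0 0 0.2; 0.003 0 0.003 0 0 0 0.2; 0.002 0 0.002 0 0 0 0.2; 0 0 0 0 0 0 0.2")

```text
t: 15.52
position: [0.4998, -0.3143, 0.04]
eef_rot: [[-0.802, 0.269, 0.534], [0.227, 0.963, -0.144], [-0.553, 0.006, -0.833]]
force: [-0.1, 0.8, -3.6]
opening: 0.386
```

```bash
python3 pl.py 13
```

```text
shift cur tool mm [-18.7673   3.6973 -29.609 ] | in goal frame [-18.773    3.6986 -29.6052] rot deg [ 0.0344 -0.0183  0.0582] tcp [ 0.5    -0.3107  0.075 ] t 15.5167
shift cur tool mm [2.2454 3.4791 2.052 ] | in goal frame [2.2496 3.478  2.0492] rot deg [ 0.0344 -0.0183  0.0582] tcp [ 0.5    -0.3107  0.037 ] t 15.5167
[-0.0701  0.7871 -3.5584] 0.3863118511029315
```

>>> drive_tool(moves="0.0008 0 0.0012 0 0 0 0.2; 0.0008 0 0.0012 0 0 0 0.2; 0 0 0 0 0 0 0.2")

```text
t: 15.87
position: [0.5003, -0.3147, 0.0384]
eef_rot: [[-0.801, 0.269, 0.535], [0.226, 0.963, -0.145], [-0.555, 0.005, -0.832]]
force: [-0.3, 0.9, -4.2]
opening: 0.385
```

>>> drive_tool(moves="0.0008 0 0.0012 0 0 0 0.2; 0.0008 0 0.0012 0 0 0 0.2; 0.0005 0 0.0008 0 0 0 0.2; 0 0 0 0 0 0 0.2")

```text
t: 16.2
position: [0.5013, -0.3152, 0.0364]
eef_rot: [[-0.799, 0.269, 0.538], [0.225, 0.963, -0.147], [-0.557, 0.004, -0.83]]
force: [0.2, -0.1, -4.1]
opening: 0.386
```

>>> drive_tool(moves="0.0008 0 0.0012 0 0.2 0 0.2; 0.0008 0 0.0012 0 0 0 0.2; 0 0 0 0 0 0 0.2")

```text
t: 16.45
position: [0.5026, -0.3159, 0.0362]
eef_rot: [[-0.799, 0.269, 0.538], [0.224, 0.963, -0.148], [-0.558, 0.002, -0.83]]
force: [0.1, 0.7, -3.4]
opening: 0.387
```

>>> drive_tool(moves="0.001 0 0.0015 0 0 0 0.2; 0.001 0 0.0015 0 0 0 0.2; 0 0 0 0 0 0 0.2")

```text
t: 16.7
position: [0.5043, -0.3169, 0.0363]
eef_rot: [[-0.796, 0.269, 0.542], [0.222, 0.963, -0.15], [-0.562, 0.001, -0.827]]
force: [-0.3, -0.8, -3.6]
opening: 0.382
```

```bash
python3 pl.py 14
```

```text
shift cur tool mm [-16.994    4.8621 -35.3222] | in goal frame [-16.5892   5.052  -35.4876] rot deg [-0.1937  0.6215  0.2397] tcp [ 0.5    -0.3107  0.075 ] t 16.7
shift cur tool mm [ 4.3713  4.8368 -3.8974] | in goal frame [ 4.4334  4.8315 -3.8333] rot deg [-0.1937  0.6215  0.2397] tcp [ 0.5    -0.3107  0.037 ] t 16.7
[-0.289  -0.814  -3.6379] 0.38243796077861747
```

View pics/w14.png

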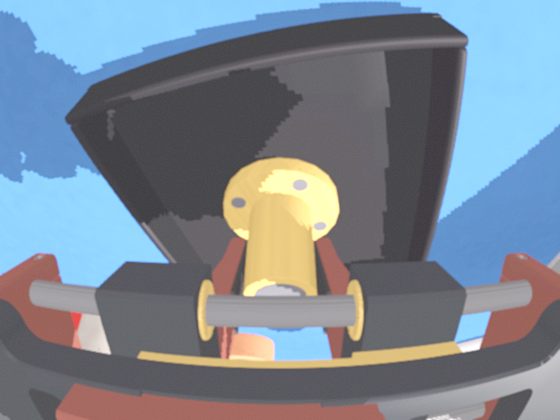

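>>> drive_tool(moves="0 0 0 0 0 0 0.7; 0 0 0 0 0 0 0.7; 0 0 0 0 0 0 0.7; 0 0 0 0 0 0 0.7; 0 0 0 0 0 0 0.7; 0 0 0 0 0 0 0.7; 0 0 0 0 0 0 0.7")

```text
t: 17.38
position: [0.5049, -0.3179, 0.0368]
eef_rot: [[-0.795, 0.27, 0.543], [0.223, 0.963, -0.152], [-0.564, -0.0, -0.826]]
force: [-0.2, -0.2, -0.9]
opening: 0.7
```

```bash
python3 pl.py 15
```

```text
shift cur tool mm [-16.1075   5.634  -35.3451] | in goal frame [-15.6212   5.8606 -35.5261] rot deg [-0.2816  0.7556  0.1896] tcp [ 0.5    -0.3107  0.075 ] t 17.3833
shift cur tool mm [ 5.3311  5.6386 -3.9702] | in goal frame [ 5.4015  5.6401 -3.8717] rot deg [-0.2816  0.7556  0.1896] tcp [ 0.5    -0.3107  0.037 ] t 17.3833
[-0.1935 -0.1928 -0.9017] 0.7000505447051218
```

View pics/w15.png

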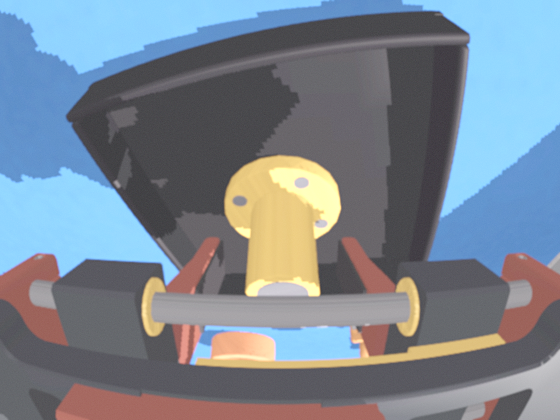

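Released, and the spigot is standing. I'll retreat along the tool axis and then look again.

>>> drive_tool(moves="0 0 -0.01 0 0 0 0.7; 0 0 -0.02 0 0 0 0.7; 0 0 -0.025 0 0 0 0.7; 0 0 -0.03 0 0 0 0.7; 0 0 -0.03 0 0 0 0.7; 0 0 -0.03 0 0 0 0.7; 0 0 -0.03 0 0 0 0.7; 0 0 0 0 0 0 0.7; 0 0 0 0 0 0 0.7")

```text
t: 18.23
position: [0.4047, -0.2884, 0.1855]
eef_rot: [[-0.798, 0.269, 0.539], [0.223, 0.963, -0.15], [-0.56, 0.0, -0.828]]
force: [0.2, -0.4, -1.0]
opening: 0.703
```

```bash
python3 - <<'E'
from h import *
for n in("side","top"):
    d=cam(n);cv2.imwrite(f"pics/{n}16.png",d["image"][:,:,::-1])
E
```

```text
(no output)
```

View pics/side16.png

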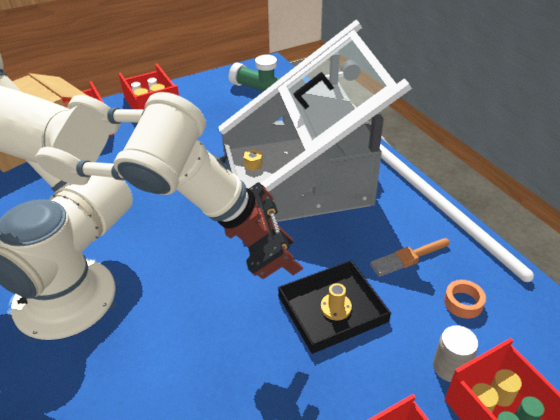

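View pics/top16.png

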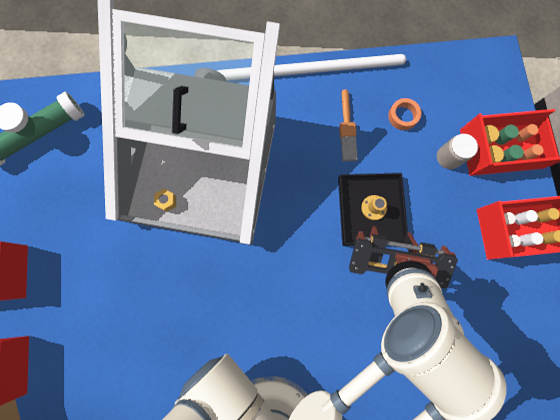

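```bash
python3 - <<'E'
from h import *
from bench import r
np.set_printoptions(precision=4,suppress=True)
t=cam("top");s=cam("side")
print("sash bar",tri(t,(178.5,110),s,(314,91)))
def brass(d,x0,x1,y0,y1):
    h=cv2.cvtColor(d["image"],cv2.COLOR_RGB2HSV);m=cv2.inRange(h,(15,90,60),(32,255,255));k=np.zeros_like(m);k[y0:y1,x0:x1]=m[y0:y1,x0:x1]
    c=max(cv2.findContours(k,0,2)[0],key=cv2.contourArea);return cv2.minEnclosingCircle(c)
b=brass(t,345,405,178,240);print(b,"flange",onz(t,*b[0],.015))
b=brass(t,140,200,180,220);print(b,"nut",onz(t,*b[0],.025))
print("neck top/side",onz(s,337,289,.065))
o=r.observe();print(o["t"],o["force"],abs(o["qvel"]).max())
r.hand_in()
E
```

```text
sash bar (array([0.6954, 0.1169, 0.2442]), np.float64(0.002719040676593688))
((373.9611511230469, 206.5970916748047), 13.400547981262207) flange [ 0.4952 -0.3145  0.015 ]
((165.0, 199.5), 11.926960945129395) nut [0.5636 0.2116 0.025 ]
neck top/side [ 0.4939 -0.3155  0.065 ]
18.4333 [-0.0958 -0.9164  0.0354] 0.010841630314879974
the job is handed in; nothing more can be done
```

The sash is raised and stays up by itself, and the spigot stands upright in the black tray. The job was handed in at 18.4 s. Hand-in gives no verdict, so this rests on my own last checks:

- **Sash:** I gripped the handle and pulled it up the slope, about 204 mm of travel by the arm's own readings. After release it stayed up. My last camera measurement put the handle at z ≈ 0.244 m. The arm's readings imply about 0.267 m, so the two disagree by some 20 mm. The camera points were picked by hand, so I trust the arm's figure more. Both are above the 0.236 m needed, but on the camera figure the margin is only 8 mm.
- **Spigot:** both camera views place it at about (0.495, −0.315). That is within about 1 cm of the tray centre I measured, (0.49, −0.309). The flange and neck-top positions agree to 2 mm, so it is upright.
- **Nut:** it measures (0.564, 0.212), against (0.562, 0.212) at the start, so it has not moved beyond measurement error.
- **Robot:** the gripper is open and about 17 cm clear of the spigot, with a wrist force reading below 1 N.

While carrying the spigot over to the tray, the arm sagged about 57 mm lower than I intended. The pictures showed nothing hit, and I corrected the height and tilt before setting it down.

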